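Find the hidden index groove of the die carriage and pin it

ROBOT

A 6-joint arm with a two-finger parallel gripper is mounted at the origin on the work surface. World frame = base frame: x ahead of the robot, y to its left, z up, the work surface at z = 0. Lengths are in m, angles in rad, forces in N, time in s.
With the tool pointing down it reaches from about 0.25 to 0.775 m from the base axis. Payload 4 kg.
Tool frame: the origin (TCP) lies midway between the tips of the shut fingers; the grasp point (between the pads) lies 19 mm behind it; z points along the fingers, x is the direction in which the jaws open and shut, and the axes are right-handed (so a half turn about z gives the same grasp; the last joint's range is limited). The gripper opens to 94 mm and grips with 3 to 60 N. Pads are 16 mm wide; open, the fingers measure 119 mm over their backs; the gripper's body (75 mm by 177 mm) begins 78 mm behind the grasp point.
Start: joints at [1.108, 0.087, 1.371, -0, 1.684, -0.103], TCP at [0.194, 0.515, 0.206] pointing down, gripper open.
Joint ranges: [-3.1, 3.1], [-0.76, 2.03], [0.27, 2.55], [-1.08, 4.22], [0.17, 2.65], [-2.57, 2.57]. Speed limits (rad/s): [2.79, 2.79, 3.14, 3.14, 3.14, 3.14].

INTERFACE

Orientations are given as [roll, pitch, yaw] about the fixed x, y, z axes, in that order (R = Rz(yaw) Ry(pitch) Rx(roll)).
In Python, from bench import robot, eyes, close_job gives the robot as it stands.
- The arm moves only by the shell command python3 -m jog 'ROWS'. ROWS is JSON, a list of rows, each a list of 3 entries, a list of its own where there are three numbers: the turn, a rotation vector about the tool's x, y, z in degrees, then the shift along the tool's x, y, z in mm, then the closure, from -1 (fully open) to 1 (shut). In form: [[[wx, wy, wz], [x, y, z], claw], ...]. A call has 1 to 5 rows; each row is the pose to reach, as a shift and turn from the pose commanded when the call began, along the tool's axes at that moment; what a row does not reach only later rows make up. A row lasts 1/10 s, in which the tool goes at most 50 mm and 8.59 degrees, less where a joint would pass 70% of its speed; a pose out of reach is approached as far as the arm can. A call with a gripper value outside its range is refused whole. The fingers move at their own pace and stop on an object; the grip force is fixed at half the most. Time passes only in rows, so rows that repeat a pose let the fingers close. It gives the time, the measured TCP pose, the force and the opening at its end, in the units of the state.
- robot.get_obs(): the state, without advancing time (a new reading comes with each control period).
- eyes.snapshot(name): name is "scene" or "side" or "wrist"; returns (picture, depth): 400x640x3 uint8, red, green, blue; 400x640 float32, m along the optical axis (not along the pixel's ray), 0 where there is no reading.
- eyes.camera_params(name): a dict with "mtx" (3x3 intrinsics, pixels), "k1" (the pictures are not rectified: a ray, as slopes to the right and down, at radius r is drawn at 1 + k1 r^2 times it, then the intrinsics apply), "world_to_cam" (4x4, takes a point from world to camera coordinates). Camera axes: x right, y up, looking along -z (the intrinsics and any distortion apply to the point x, -y, -z); pixel columns grow to the right and rows downward; lengths in m; the calibration is good to about 2 mm. A picture is of the moment at which its call begins: read the wrist's pose just before it. camera_params takes no time and is no camera call; for the wrist camera it gives the pose at the moment of the call.
- close_job(): hands the job in, once; it reports no verdict.
The state is a dict: "time": time; "joint_positions": joint angles; "qvel": joint speeds; "joint_torque": joint torques, N m; "tool_pos": TCP position; "ee_rot": TCP orientation; "wrist_force": force on the tool from outside, world axes, zero at the start; "wrist_torque": the same for the moment, N m; "width": finger opening in m.
Only numpy, scipy, OpenCV 4.12 (cv2) and the standard library are available. Lean on these libraries where they do the work, as an engineer would, in place of code of your own. Each camera call takes 0.05 s, during which the arm holds its last target. There are 200 camera calls.

TASK

The extruder's die carriage is locked somewhere inside its slotted housing and has to be pinned. Take the index pin (long slim knurled handle) from its stand, put its tip through the rubber lips at one end of the housing's slot until it bears lightly on the sprung strip inside, and, without lifting it out again, slide it gently and upright along the slot until it drops into the hidden cross groove. Stop there, push the pin fully home so that its collar sits on the cover, let go of it, and leave everything else where it stands.

Things in the scene. Friction and masses are not known exactly. Their poses are not given: they have to be found in the camera images.
- pin: index pin, bright steel, upright in its stand at the start; round about its z axis, which points up the handle; origin at the centre of its lower end. From below: shank 10 mm diameter and 30 mm long (flat end), collar 26 mm diameter from 30 to 36 mm, knurled aluminium handle 20 mm diameter from 36 to 90 mm. About 160 g; grip the handle around 65 to 70 mm above the tip
- pin_tip (a point): centre of the flat lower end of the pin's shank (same point as the pin's origin)
- pin_stand: white plastic block 60 x 60 x 40 mm, fixed, with a 13 mm hole 34 mm deep in the middle of its top; the pin's shank stands in it to the collar. Origin at the centre of its underside. It may be on the left or the right
- housing: low stainless housing fixed to the bench, 80 mm (its x) by 320 mm (its y) by 50 mm high, origin at the centre of its underside, z up. Its 6 mm cover has a slot 13 mm wide, 132 mm long, along its y axis, centred over the origin and closed by two soft black rubber lips that give no resistance. The pin's collar lies on this cover when home (tip then 20 mm above the underside, 2 mm clear of the floor)
- slot_mid (a point): middle of the slot's length, at the height of the strip's top face: 41 mm above the housing's underside, 9 mm below the cover's top. The strip lies on springs all along under the slot: it starts to give at about 2 N, gives up to 8 mm, and there (about 5 N) is hard against its stop. Strip and cover stand about 30 N from the pin, which must not lean over either
- slot_left (a point): end of the slot on the housing's +y side, on its centre line, on the cover's top face. Under the lips one groove, 12.5 mm wide, crosses the strip at right angles to the slot, its centre anywhere up to 42 mm either side of the slot's middle; it goes right through the strip, and only there can the pin go home
- slot_right (a point): end of the slot on the housing's -y side, on its centre line, on the cover's top face. When a pin that presses the strip down slides onto the groove, the strip springs up around it, its upward push vanishes, and the groove's wall stops further sliding
- plug: another gauge, not wanted: shank 18 mm thick and a black mushroom head 42 mm wide, 68 mm tall, stands in a second white block like the pin's. Origin at its lower end
- plug_stand: the second white block, 60 x 60 x 40 mm, fixed, holding the plug. Origin at the centre of its underside
- die_ring: steel ring 64 mm wide, 16 mm high, lying between robot and housing; origin under its centre
- jar: closed white jar, 60 mm wide, 80 mm tall; origin under its centre
- beaker: open white cup, 72 mm wide, 90 mm tall; origin under its centre
- wrench: wrench lying on the bench beyond the housing; origin near its middle, underneath
- scoop: spatula 200 mm long, lying on the bench between robot and housing; origin near its middle, underneath
There are look-alikes about, which are no part of the job. There is more than one size of the pin; the job needs the smallest.

How it is judged:
On the way, in this order (a step that is already met when the one before it is completed fails the run):
1. the pin's tip is in the slot near one end (more than 48 mm from the slot's middle) and bears on the strip with over 1 N (x of pin_tip in the frame of housing between -0.006 and 0.006 m and z of pin_tip in the frame of housing between 0.029 and 0.0425 m and contact force between pin and housing above 1 N and (y of pin_tip in the frame of housing above 0.048 m or y of pin_tip in the frame of housing below -0.048 m)), for 0.1 s.
2. the pin is down through the groove, its collar within 2.5 mm of the cover (x of pin_tip in the frame of housing between -0.006 and 0.006 m and z of pin_tip in the frame of housing below 0.0225 m and y of pin_tip in the frame of housing between -0.047 and 0.047 m and angle between pin's own z axis and vertical below 0.1 rad), for 0.2 s.
At the end, for the whole second after the job is handed in: The pin stands in the slot within 0.1 rad of upright and at rest, through the hidden groove, its collar within 2.5 mm of the cover, released (all of step 2 and contact force between the fingers and pin below 0.1 N and linear speed of pin below 0.01 m/s); the robot touches nothing.
It fails at once if the pin pushes on the housing or strip with more than 30 N (contact force between pin and housing above 30 N).
It fails at once if the pin's tip is lifted out of the slot (up to 6 mm above the cover) between its ends, within 44 mm of the middle (x of pin_tip in the frame of housing between -0.0065 and 0.0065 m and y of pin_tip in the frame of housing between -0.044 and 0.044 m and z of pin_tip in the frame of housing between 0.046 and 0.056 m).
It fails at once if the pin leans by more than 0.1 rad while its tip is in the slot (angle between pin's own z axis and vertical above 0.1 rad and z of pin_tip in the frame of housing between 0.015 and 0.05 m and x of pin_tip in the frame of housing between -0.006 and 0.006 m and y of pin_tip in the frame of housing between -0.066 and 0.066 m).
It fails at once if another loose thing is shifted by more than 25 mm (distance of any of plug, die_ring, jar, beaker, wrench, scoop from where it was at the start of the episode above 0.025 m).
It also fails if it takes over 58 s, if anything falls off the work surface, if the arm or the gripper's body presses on something with over 40 N, if the wrist force passes 120 N, or if a joint passes its speed limit or range.

## Working session

There is one attempt and no reset: what is moved stays moved. The work goes in short steps, Python scripts to look and compute and a shell command to move; the robot and the scene stay as the last step left them, time stands still between calls to the robot, and variables do not carry over. Pictures are saved under pics/ and viewed, about 8 in all and at most 12, crops included, and the job is handed in when it is done.

```bash
mkdir -p pics; cat > h.py <<'E'
import numpy as np,cv2
from bench import robot,eyes
def snap(n):
    P=eyes.camera_params(n);o=robot.get_obs();im,d=eyes.snapshot(n)
    np.savez(f'last_{n}.npz',im=im,d=d,mtx=P['mtx'],k1=P['k1'],T=P['world_to_cam']);return im,d,P,o
def pts(d,P,us,vs,z=None):
    """world pts from pixels via depth, or plane z"""
    K=np.array(P['mtx']);k=float(P['k1']);T=np.linalg.inv(np.array(P['T'] if 'T' in P else P['world_to_cam']))
    us=np.asarray(us);vs=np.asarray(vs)
    xd=(us-K[0,2])/K[0,0];yd=(vs-K[1,2])/K[1,1];x,y=xd.copy(),yd.copy()
    for _ in range(20):
        s=1+k*(x*x+y*y);x,y=xd/s,yd/s
    r=np.stack([x,-y,-np.ones_like(x)],-1)
    if z is None: return (r*d[vs.astype(int),us.astype(int)][...,None])@T[:3,:3].T+T[:3,3]
    w=r@T[:3,:3].T;c=T[:3,3];return c+w*((z-c[2])/w[...,2])[...,None]
def cloud(d,P):
    v,u=np.mgrid[0:400,0:640];return pts(d,P,u.astype(float),v.astype(float))
def save(im,f): cv2.imwrite('pics/'+f,im[...,::-1])
E
python3 - <<'E'
from h import *
for n in('scene','side'):
    im,d,P,o=snap(n);save(im,n+'0.png');T=np.linalg.inv(P['world_to_cam']);print(n,T[:3,3].round(3),-T[:3,2].round(2),P['k1'])
print(o)
E
```

```text
scene [ 1.008 -0.334  0.885] [-0.44  0.35 -0.83] -0.05812659593001906
side [0.463 1.16  0.81 ] [ 0.07 -0.84 -0.54] 0.009388527384364341
{'time': 0.05, 'joint_positions': array([ 1.10786959e+00,  8.79037694e-02,  1.37220129e+00,  1.45795206e-05,
        1.68361227e+00, -1.03083052e-01]), 'qvel': array([ 0.00095458,  0.00080848, -0.00207184, -0.00094425, -0.0012938 ,
        0.0003387 ]), 'joint_torque': array([ 1.86984937e-03, -3.41542912e+01, -3.03593802e+01,  7.20683229e-02,
        3.05457960e-02, -1.08395095e-04]), 'tool_pos': array([0.19341944, 0.51429264, 0.20435905]), 'ee_rot': array([-3.14135961e+00,  2.11191007e-03,  1.21095452e+00]), 'wrist_force': array([ 0.32300792, -0.31538569,  0.01461964]), 'wrist_torque': array([-0.01354768, -0.03335848, -0.00840798]), 'width': 0.09380043599405133}
```

View pics/scene0.png

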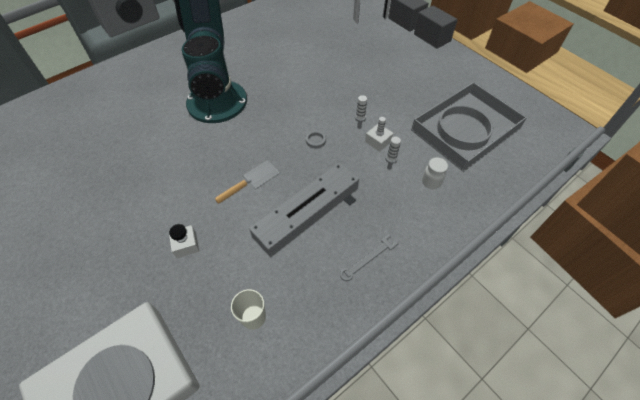

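View pics/side0.png

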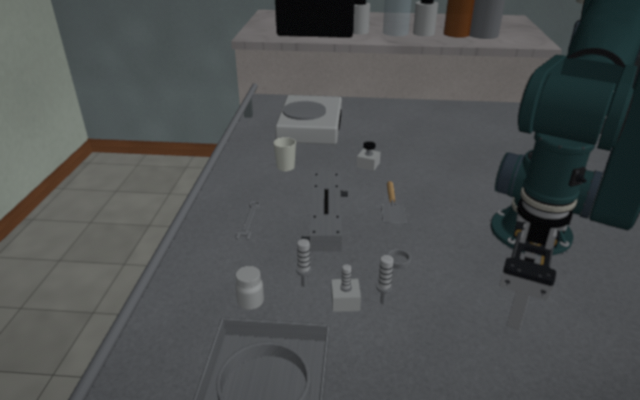

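The scene view shows the pin in its white stand at about (380,132), with two larger look-alikes at (362,110) and (394,152). The slot runs from about (288,215) to (327,188), and the plug is at (180,240). The side view agrees, with the pin at (347,285).

```bash
python3 - <<'E'
from h import *
for n in('scene','side'):
    P=np.load(f'last_{n}.npz');W=cloud(P['d'],P);ok=P['d']>0
    m=ok&(W[...,2]>.012)&(W[...,2]<.2)&(W[...,0]>.2)&(W[...,0]<.9)&(abs(W[...,1])<.6)
    k,L,S,C=cv2.connectedComponentsWithStats(m.astype(np.uint8))
    print(n)
    for i in range(1,k):
        if S[i,4]>25:
            q=W[L==i];print(S[i],np.median(q,0).round(3),q.min(0).round(3),q.max(0).round(3))
    # housing top
    h=ok&(abs(W[...,2]-.05)<.006)&(W[...,0]>.35)&(W[...,0]<.65)&(abs(W[...,1])<.25)
    k,L,S,C=cv2.connectedComponentsWithStats(h.astype(np.uint8))
    i=1+np.argmax(S[1:,4]);q=W[L==i];print('hz',np.median(q[:,2]));r=cv2.minAreaRect((q[:,:2]*1000).astype(np.float32));print(r)
    # dark slot
    g=P['im'].astype(int).max(-1);box=np.zeros_like(m);x,y,w,hh=S[i,:4];box[y:y+hh,x:x+w]=1
    s=(g<45)&box
    k,L,S2,C=cv2.connectedComponentsWithStats(s.astype(np.uint8));j=1+np.argmax(S2[1:,4]);v,u=np.where(L==j)
    q=pts(P['d'],P,u.astype(float),v.astype(float),.05);print('slot',S2[j],cv2.minAreaRect((q[:,:2]*1000).astype(np.float32)))
    cv2.imwrite(f'pics/c_{n}.png',0*g)
E
```

```text
scene
[355  95  12  31 261] [0.407 0.297 0.085] [0.387 0.287 0.014] [0.419 0.322 0.126]
[ 412   97   91   72 1726] [0.631 0.478 0.034] [0.51  0.425 0.012] [0.734 0.6   0.055]
[365 117  36  51 784] [0.509 0.284 0.044] [0.452 0.247 0.012] [0.601 0.344 0.125]
[305 131  21  16 108] [0.361 0.155 0.014] [0.332 0.124 0.012] [0.394 0.186 0.018]
[422 158  26  31 560] [0.704 0.311 0.062] [0.67  0.295 0.012] [0.729 0.353 0.083]
[ 250  162  109   93 3780] [ 0.564 -0.041  0.05 ] [ 0.502 -0.185  0.012] [0.607 0.138 0.057]
[215 180  33  22 195] [ 0.374 -0.156  0.018] [ 0.361 -0.204  0.012] [ 0.384 -0.103  0.022]
[169 224  29  32 715] [ 0.452 -0.336  0.04 ] [ 0.413 -0.374  0.012] [ 0.477 -0.298  0.081]
[231 289  35  40 817] [ 0.693 -0.298  0.062] [ 0.672 -0.333  0.012] [ 0.745 -0.262  0.093]
[  93  303  106   97 6728] [ 0.667 -0.524  0.07 ] [ 0.553 -0.6    0.012] [ 0.773 -0.468  0.085]
hz 0.050035538220151055
((552.875732421875, -24.087997436523438), (83.71121978759766, 320.919921875), 4.177426815032959)
slot [288 189  37  28 118] ((554.802978515625, -25.006473541259766), (7.647189617156982, 125.191
[... 497 characters left out ...]
  30  44 897] [0.483 0.322 0.039] [0.451 0.279 0.012] [0.518 0.347 0.103]
[236 266  28  40 951] [0.691 0.346 0.057] [0.666 0.301 0.012] [0.725 0.361 0.083]
[ 197  317  132   83 2385] [0.646 0.436 0.036] [0.511 0.428 0.012] [0.731 0.6   0.053]
[ 216  341   94   59 1445] [0.634 0.504 0.034] [0.537 0.474 0.012] [0.705 0.6   0.045]
hz 0.049205210777306996
((554.9010009765625, -25.89105224609375), (79.80217742919922, 327.91754150390625), 4.411259651184082)
slot [324 190   4  24  83] ((554.9518432617188, -20.77279281616211), (8.26597785949707, 116.9377212524414), 4.494692325592041)[ WARN:0@0.964] global loadsave.cpp:1063 imwrite_ Unsupported depth image for selected encoder is fallbacked to CV_8U.
```

```bash
python3 -m jog '[[[0,0,0],[-12,48,0],-1],[[0,0,0],[-24,96,0],-1],[[0,0,0],[-36,144,0],-1],[[0,0,0],[-48,192,0],-1],[[0,0,0],[-60,240,0],-1]]'; python3 -m jog '[[[0,0,-8],[-10,40,0],-1],[[0,0,-16],[-20,75,0],-1],[[0,0,-25],[-25,99,0],-1],[[0,0,-25],[-25,99,0],-1],[[0,0,-25],[-25,99,0],-1]]'
python3 - <<'E'
from h import *
im,d,P,o=snap('wrist');save(im,'w1.png');T=np.linalg.inv(P['world_to_cam']);print(T[:3,3].round(3),-T[:3,2].round(2))
W=cloud(d,P)
for lo,hi in((.02,.2),(.09,.106),(.038,.045)):
    m=(d>0)&(W[...,2]>lo)&(W[...,2]<hi)
    k,L,S,C=cv2.connectedComponentsWithStats(m.astype(np.uint8))
    for i in range(1,k):
        if S[i,4]>80:
            q=W[L==i];print(lo,S[i],np.median(q,0).round(4),((q.min(0)+q.max(0))/2).round(4),q.min(0).round(3),q.max(0).round(3))
print(o['tool_pos'],o['ee_rot'],o['wrist_force'])
E
```

```text
time: 0.6
tool_pos: [0.3983, 0.3727, 0.205]
ee_rot: [-3.141, 0.0, 1.211]
wrist_force: [-0.6, 0.3, 0.3]
width: 0.0937
time: 1.1
tool_pos: [0.4807, 0.3157, 0.2047]
ee_rot: [-3.14, -0.0, 1.644]
wrist_force: [-0.7, -0.2, 0.3]
width: 0.0941
[0.41  0.309 0.384] [ 0.24  0.02 -0.97]
0.02 [ 294   82   39   44 1309] [0.3986 0.3039 0.1238] [0.3993 0.304  0.0864] [0.384 0.287 0.047] [0.415 0.321 0.126]
0.02 [ 282  160   63   63 3555] [0.4755 0.3089 0.0401] [0.4814 0.3091 0.0611] [0.448 0.276 0.02 ] [0.515 0.342 0.102]
0.02 [    0   194   154    82 11974] [0.5404 0.071  0.0497] [0.5443 0.0573 0.0375] [ 0.5   -0.022  0.02 ] [0.589 0.136 0.055]
0.02 [ 418  222  222   27 2680] [0.5093 0.5329 0.0426] [0.5178 0.5473 0.0358] [0.508 0.427 0.02 ] [0.527 0.667 0.052]
0.02 [ 466  251  125   38 1540] [0.5441 0.5306 0.0376] [0.5538 0.5498 0.0309] [0.534 0.488 0.02 ] [0.574 0.611 0.042]
0.02 [ 235  265   46   51 1552] [0.5683 0.2652 0.0874] [0.5762 0.2628 0.0842] [0.562 0.246 0.043] [0.591 0.28  0.126]
0.02 [407 281  16  35 345] [0.5959 0.4282 0.0381] [0.6011 0.43   0.0357] [0.579 0.427 0.02 ] [0.623 0.433 0.
[... 467 characters left out ...]
0.038 [ 282  162   63   61 2676] [0.4754 0.3088 0.0398] [0.4816 0.3091 0.0415] [0.448 0.276 0.038] [0.515 0.342 0.045]
0.038 [  0 197 147  76 465] [0.5109 0.1301 0.0412] [0.5397 0.0654 0.0415] [ 0.5   -0.005  0.038] [0.579 0.136 0.045]
0.038 [424 227 216  17 420] [0.5091 0.536  0.0416] [0.5146 0.5387 0.0415] [0.508 0.428 0.038] [0.521 0.65  0.045]
0.038 [473 258 118  31 734] [0.5444 0.5422 0.0395] [0.5541 0.55   0.0399] [0.534 0.489 0.038] [0.574 0.611 0.042]
0.038 [400 354   9  44  88] [0.6873 0.428  0.0416] [0.689  0.428  0.0415] [0.658 0.427 0.038] [0.72  0.429 0.045]
[0.48074606 0.31568255 0.20474166] [-3.13975398e+00 -5.31653018e-05  1.64445046e+00] [-0.73772388 -0.23209422  0.2538533 ]
```

View pics/w1.png

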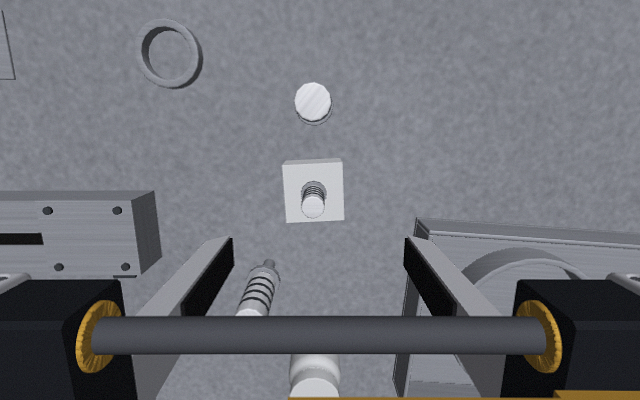

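The wrist view shows the pin in its stand at (313,200), clear between the open fingers. Next I descend and grip.

```bash
python3 -m jog '[[[0,0,0],[-7,0.5,35],-1],[[0,0,0],[-7,0.5,75],-1],[[0,0,0],[-7,0.5,115],-1],[[0,0,0],[-7,0.5,140],-1],[[0,0,0],[-7,0.5,146],-1]]'; python3 -m jog '[[[0,0,0],[0,0,0],-1],[[0,0,0],[0,0,0],0.2],[[0,0,0],[0,0,0],1],[[0,0,0],[0,0,0],1],[[0,0,0],[0,0,0],1]]';python3 -m jog '[[[0,0,0],[0,0,0],1],[[0,0,0],[0,0,0],1],[[0,0,0],[0,0,0],1],[[0,0,0],[0,0,0],1],[[0,0,0],[0,0,0],1]]'
```

```text
time: 1.65
tool_pos: [0.4783, 0.3088, 0.0555]
ee_rot: [-3.134, 0.003, 1.648]
wrist_force: [0.0, -0.1, 0.7]
width: 0.0939
time: 2.15
tool_pos: [0.4827, 0.3092, 0.0607]
ee_rot: [3.14, -0.001, 1.647]
wrist_force: [0.1, 0.7, -0.2]
width: 0.0655
time: 2.65
tool_pos: [0.482, 0.3089, 0.0594]
ee_rot: [-3.141, -0.0, 1.647]
wrist_force: [0.1, 0.5, -0.2]
width: 0.0256
```

```bash
python3 -m jog '[[[0,0,0],[0,0,0],1],[[0,0,0],[0,0,0],1],[[0,0,0],[0,0,0],1],[[0,0,0],[0,0,0],1],[[0,0,0],[0,0,0],1]]'; python3 -m jog '[[[0,0,0],[0,0,-10],1],[[0,0,0],[0,0,-25],1],[[0,0,0],[0,0,-45],1],[[0,0,0],[0,0,-65],1],[[0,0,0],[0,0,-80],1]]'
```

```text
time: 3.15
tool_pos: [0.4821, 0.3092, 0.0597]
ee_rot: [3.141, -0.001, 1.647]
wrist_force: [0.1, 2.0, 1.4]
width: 0.0197
time: 3.65
tool_pos: [0.4824, 0.3082, 0.1421]
ee_rot: [3.14, 0.001, 1.647]
wrist_force: [1.2, -0.1, -1.3]
width: 0.0194
```

```bash
python3 -m jog '[[[0,0,0],[-35,3,0],1],[[0,0,0],[-80,8,0],1],[[0,0,0],[-125,16,0],1],[[0,0,0],[-170,25,0],1],[[0,0,0],[-215,35,0],1]]'; python3 -m jog '[[[0,0,0],[-35,6,0],1],[[0,0,0],[-57,10,0],1],[[0,0,0],[-67,12,0],1],[[0,0,0],[-67,12,0],1],[[0,0,0],[-67,12,0],1]]'
cat > look.py <<'E'
import sys
from h import *
im,d,P,o=snap('wrist');save(im,sys.argv[1])
W=cloud(d,P);v,u=np.mgrid[0:400,0:640]
A=pts(d,P,u.astype(float),v.astype(float),.05)
print('tcp',o['tool_pos'].round(4),o['ee_rot'].round(3),o['wrist_force'].round(1))
m=(d>0)&(abs(W[...,2]-.05)<.004)&(abs(W[...,0]-.555)<.06)
q=W[m];r=cv2.minAreaRect((q[:,:2]*1000).astype(np.float32));print('cover z',np.median(q[:,2]),r)
g=im.astype(int).max(-1);c=np.array([.5545,-.025]);a=np.radians(4.4);ey=np.array([-np.sin(a),np.cos(a)]);ex=np.array([np.cos(a),np.sin(a)])
L=A[...,:2]-c;lx=L@ex;ly=L@ey
for y0 in range(-80,80,8):
    s=(abs(ly*1000-y0)<4)&(abs(lx)<.012)&(g<60)&(abs(W[...,2]-.045)<.02)
    if s.sum()>15: print(y0,s.sum(),'lx',(lx[s].min()*1000).round(1),(lx[s].max()*1000).round(1),'ly',(ly[s].min()*1000).round(1),(ly[s].max()*1000).round(1))
# pin pts
m=(d>0)&(W[...,2]>.06)&(np.hypot(*(W[...,:2]-o['tool_pos'][:2]).transpose(2,0,1))<.03)&(W[...,2]<o['tool_pos'][2]-.002)
q=W[m];print('pin',m.sum(),q.min(0).round(4) if m.sum() else '',q.max(0).round(4) if m.sum() else '')
E
python3 look.py w2.png
```

```text
time: 4.15
tool_pos: [0.5331, 0.095, 0.1404]
ee_rot: [-3.141, 0.001, 1.647]
wrist_force: [0.1, -0.1, -3.0]
width: 0.019
time: 4.65
tool_pos: [0.5501, 0.0321, 0.1397]
ee_rot: [-3.141, -0.001, 1.648]
wrist_force: [-0.1, -0.2, -3.1]
width: 0.0195
tcp [0.5501 0.0321 0.1397] [-3.141e+00 -1.000e-03  1.648e+00] [-0.1 -0.2 -3.1]
cover z 0.04981028501233997 ((550.911376953125, 43.18553161621094), (99.05757141113281, 464.7520446777344), 0.7872633934020996)
-64 134 lx -8.4 3.2 ly -67.2 -60.0
-56 151 lx -8.4 3.2 ly -60.0 -52.0
-48 150 lx -8.4 3.2 ly -51.9 -44.0
-40 150 lx -8.4 3.2 ly -44.0 -36.0
-32 149 lx -8.4 3.2 ly -36.0 -28.0
-24 150 lx -8.4 3.2 ly -28.0 -20.0
-16 149 lx -8.4 3.2 ly -20.0 -12.0
-8 150 lx -8.4 3.2 ly -12.0 -4.0
0 148 lx -8.4 3.2 ly -4.0 4.0
8 150 lx -8.4 3.2 ly 4.0 12.0
16 148 lx -8.4 3.2 ly 12.0 20.0
24 147 lx -8.4 3.2 ly 20.0 28.0
32 148 lx -8.4 3.2 ly 28.0 36.0
40 146 lx -8.4 3.2 ly 36.0 43.3
48 149 lx -8.4 3.2 ly 44.0 51.3
56 148 lx -8.4 3.2 ly 52.1 59.3
64 74 lx -8.4 3.2 ly 60.1 63.3
pin 544 [0.5368 0.0179 0.089 ] [0.5509 0.0423 0.1376]
```

View pics/w2.png

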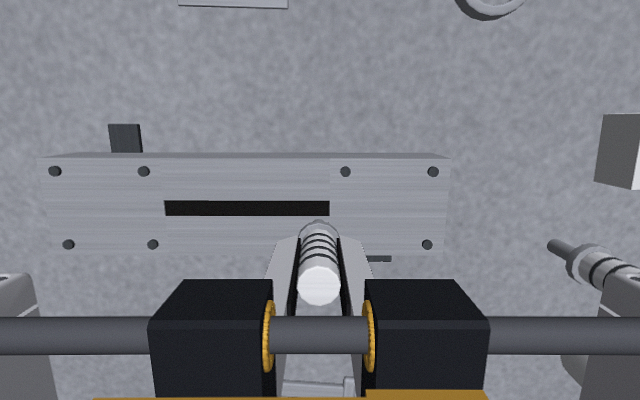

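The wrist view shows the slot from (165,208) to (330,208), with the pin's top at (319,285) over its +y end. Next I compare the pin axis with the slot in this same image, and check with the scene camera.

```bash
python3 - <<'E'
from h import *
P=np.load('last_wrist.npz');W=cloud(P['d'],P);d=P['d'];im=P['im']
t=np.array([.5501,.0321])
R=np.hypot(W[...,0]-t[0],W[...,1]-t[1])
for lo,hi in((.172,.19),(.115,.130)):
    m=(d>0)&(R<.03)&(W[...,2]>lo)&(W[...,2]<hi)
    for j in range(2):
        q=W[m];print(lo,m.sum(),q.mean(0).round(4),q.min(0).round(4),q.max(0).round(4),np.median(q[:,2]))
        m&=abs(W[...,2]-np.median(q[:,2]))<.003
    v,u=np.where(m);print('px',u.min(),u.max(),v.min(),v.max())
# subpixel slot from this image (z=.05): intensity half-threshold along columns
g=cv2.cvtColor(im,cv2.COLOR_RGB2GRAY).astype(float)
print(g[195:222,240].astype(int)); print(g[208,318:340].astype(int),g[208,158:172].astype(int))
im2,d2,P2,o=snap('scene')
big=cv2.resize(im2[150:260,230:380],None,fx=5,fy=5,interpolation=cv2.INTER_CUBIC);save(big,'s2.png')
E
```

```text
0.172 2830 [0.5454 0.03   0.1802] [0.5376 0.0077 0.172 ] [0.5596 0.0517 0.19  ] 0.17982390724037225
0.172 1845 [0.5474 0.0302 0.1798] [0.5378 0.0078 0.1768] [0.5596 0.0517 0.1828] 0.1797827389990852
px 267 370 262 305
0.115 418 [0.5413 0.0298 0.1256] [0.5368 0.0179 0.1197] [0.5509 0.0423 0.13  ] 0.1257873148446645
0.115 359 [0.5415 0.0297 0.1258] [0.5368 0.018  0.1229] [0.5509 0.0423 0.1288] 0.12583742511465293
px 298 339 221 245
[148 147 144 150 152 117  17  21  28  22  21  22  27  22  29  22  22  22
  24  21  22 150 148 149 155 151 153]
[ 24  25  26  28  26  23  22  28  25  18  31  87 155 150 148 147 149 150
 147 146 151 146] [143 144 145 144 145 148 103  36  17  23  22  25  24  24]
```

View pics/s2.png

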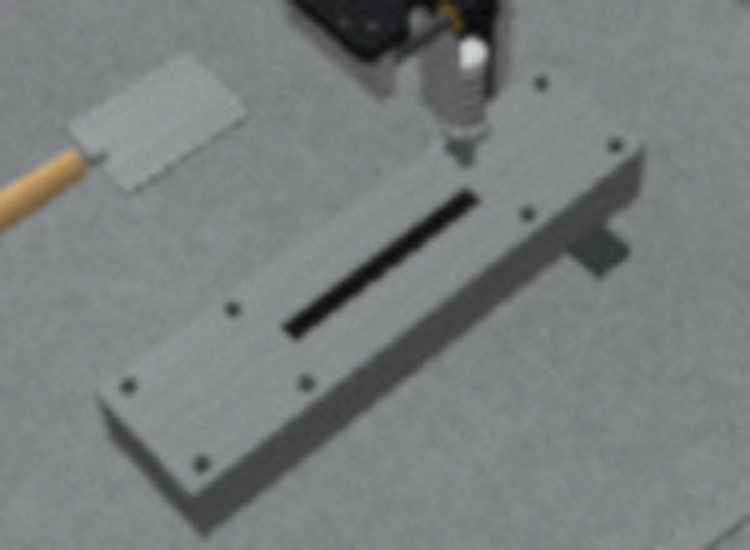

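Wrist and scene cameras disagree by about 2.5 mm across the slot. I'll lower the tip to about 5 mm above the cover and compare tip and slot directly.

```bash
python3 -m jog '[[[0,0,0],[0,0,12],1],[[0,0,0],[0,0,25],1],[[0,0,0],[0,0,33],1],[[0,0,0],[0,0,33],1],[[0,0,0],[0,0,33],1]]'
python3 - <<'E'
from h import *
def cr(im,u0,v0,w,h,f): return cv2.resize(im[v0:v0+h,u0:u0+w],(w*f,h*f),interpolation=cv2.INTER_CUBIC)
a,_,Pa,o=snap('scene');b,_,Pb,_=snap('side');w,_,Pw,_=snap('wrist')
t=o['tool_pos'];print(t,o['ee_rot'])
def proj(P,X):
    T=np.array(P['world_to_cam']);c=T[:3,:3]@X+T[:3,3];x,y=c[0]/-c[2],-c[1]/-c[2];s=1+P['k1']*(x*x+y*y);K=np.array(P['mtx']);return (K@[x*s,y*s,1])[:2]
X=np.array([t[0],t[1],t[2]-.0497])
for n,P in(('sc',Pa),('si',Pb),('w',Pw)): print(n,proj(P,X).round(1))
ua,va=proj(Pa,X).astype(int);ub,vb=proj(Pb,X).astype(int);uw,vw=proj(Pw,X).astype(int)
A=cr(a,ua-20,va-25,40,40,10);B=cr(b,ub-20,vb-25,40,40,10)
save(np.hstack([A,B]),'ab.png');print('scene org',ua-20,va-25,'side org',ub-20,vb-25)
E
```

```text
time: 5.25
tool_pos: [0.5502, 0.0315, 0.1058]
ee_rot: [-3.14, -0.0, 1.647]
wrist_force: [-0.3, 0.1, -2.1]
width: 0.0195
[0.55015626 0.03147224 0.10581329] [-3.14042839e+00 -2.17444101e-04  1.64744750e+00]
sc [321.5 189. ]
si [325.7 209.8]
w [321.2 224.6]
scene org 301 164 side org 305 184
```

View pics/ab.png

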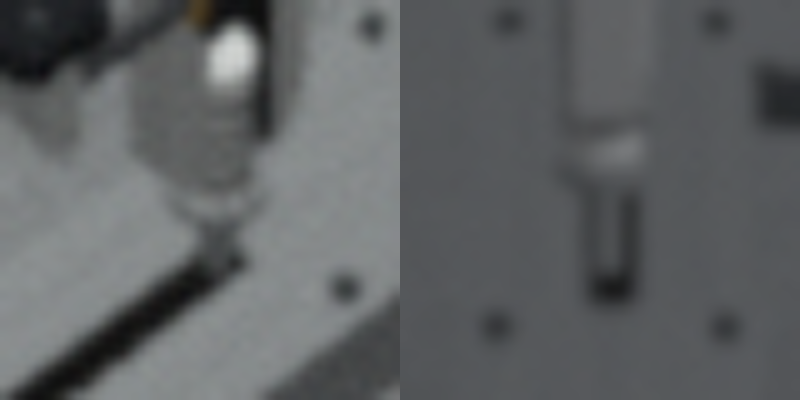

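In the scene crop the tip at (220,265) sits in the slot just short of its end. In the side crop the shank at about x=612 is over the slot at about x=611. The alignment is good, so I lower carefully.

```bash
python3 -m jog '[[[0,0,0],[-2.5,-0.4,0],1],[[0,0,0],[-2.5,-0.4,3],1],[[0,0,0],[-2.5,-0.4,6],1],[[0,0,0],[-2.5,-0.4,8],1],[[0,0,0],[-2.5,-0.4,8],1]]';python3 -m jog '[[[0,0,0],[0,0,1.5],1],[[0,0,0],[0,0,3],1],[[0,0,0],[0,0,4],1],[[0,0,0],[0,0,4],1],[[0,0,0],[0,0,4],1]]'
```

```text
time: 5.9
tool_pos: [0.5499, 0.0289, 0.0978]
ee_rot: [-3.14, -0.0, 1.647]
wrist_force: [0.1, -0.3, -1.9]
width: 0.0193
time: 6.4
tool_pos: [0.5501, 0.0289, 0.0942]
ee_rot: [-3.141, -0.0, 1.647]
wrist_force: [-0.4, -0.7, -2.8]
width: 0.0193
```

```bash
python3 -m jog '[[[0,0,0],[0,0,2],1],[[0,0,0],[0,0,4],1],[[0,0,0],[0,0,4],1],[[0,0,0],[0,0,4],1],[[0,0,0],[0,0,4],1]]';python3 -m jog '[[[0,0,0],[0,0,2],1],[[0,0,0],[0,0,4],1],[[0,0,0],[0,0,4],1],[[0,0,0],[0,0,4],1],[[0,0,0],[0,0,4],1]]'
```

```text
time: 6.9
tool_pos: [0.5502, 0.0288, 0.0904]
ee_rot: [-3.141, -0.0, 1.647]
wrist_force: [-2.0, -0.1, -0.8]
width: 0.0198
time: 7.4
tool_pos: [0.5502, 0.0289, 0.0867]
ee_rot: [3.142, -0.0, 1.647]
wrist_force: [-3.1, -0.2, 2.5]
width: 0.0195
```

```bash
python3 -m jog '[[[0,0,0],[0,-0.7,0],1],[[0,0,0],[-2,-0.7,0],1],[[0,0,0],[-4,-0.7,0],1],[[0,0,0],[-6,-0.7,0],1],[[0,0,0],[-8,-0.7,0],1]]'
```

```text
time: 7.9
tool_pos: [0.5505, 0.021, 0.0866]
ee_rot: [3.141, -0.001, 1.648]
wrist_force: [-1.0, 2.3, 1.4]
width: 0.0194
```

```bash
python3 -m jog '[[[0,0,0],[-1.2,0,0],1],[[0,0,0],[-2.4,0,0],1],[[0,0,0],[-3.6,0,0],1],[[0,0,0],[-4.8,0,0],1],[[0,0,0],[-5,0,0],1]]'
```

```text
time: 8.4
tool_pos: [0.5509, 0.0156, 0.0866]
ee_rot: [3.141, 0.0, 1.647]
wrist_force: [0.1, 2.9, 2.9]
width: 0.0194
```

```bash
python3 -m jog '[[[0,0,0],[-1.2,0,0],1],[[0,0,0],[-2.4,0,0],1],[[0,0,0],[-3.6,0,0],1],[[0,0,0],[-4.8,0,0],1],[[0,0,0],[-5,0,0],1]]'
```

```text
time: 8.9
tool_pos: [0.551, 0.0107, 0.0865]
ee_rot: [3.141, 0.0, 1.647]
wrist_force: [-0.4, 2.5, 2.0]
width: 0.0197
```

```bash
python3 -m jog '[[[0,0,0],[-1.2,0,0],1],[[0,0,0],[-2.4,0,0],1],[[0,0,0],[-3.6,0,0],1],[[0,0,0],[-4.8,0,0],1],[[0,0,0],[-5,0,0],1]]'
```

```text
time: 9.4
tool_pos: [0.5513, 0.0057, 0.0865]
ee_rot: [-3.142, -0.0, 1.647]
wrist_force: [0.4, 2.3, 2.2]
width: 0.0193
```

```bash
python3 -m jog '[[[0,0,0],[-1.2,0,0],1],[[0,0,0],[-2.4,0,0],1],[[0,0,0],[-3.6,0,0],1],[[0,0,0],[-4.8,0,0],1],[[0,0,0],[-5,0,0],1]]'
```

```text
time: 9.9
tool_pos: [0.5517, 0.0007, 0.0865]
ee_rot: [3.142, -0.0, 1.647]
wrist_force: [0.4, 2.9, 2.0]
width: 0.0195
```

```bash
python3 -m jog '[[[0,0,0],[-1.2,0,0],1],[[0,0,0],[-2.4,0,0],1],[[0,0,0],[-3.6,0,0],1],[[0,0,0],[-4.8,0,0],1],[[0,0,0],[-5,0,0],1]]'
```

```text
time: 10.4
tool_pos: [0.5521, -0.0043, 0.0865]
ee_rot: [3.141, 0.0, 1.647]
wrist_force: [-0.1, 2.5, 1.9]
width: 0.0197
```

```bash
python3 -m jog '[[[0,0,0],[-1.2,0,0],1],[[0,0,0],[-2.4,0,0],1],[[0,0,0],[-3.6,0,0],1],[[0,0,0],[-4.8,0,0],1],[[0,0,0],[-5,0,0],1]]'
```

```text
time: 10.9
tool_pos: [0.5525, -0.0093, 0.0865]
ee_rot: [3.142, 0.0, 1.647]
wrist_force: [-0.2, 2.8, 1.5]
width: 0.0196
```

```bash
python3 -m jog '[[[0,0,0],[-1.2,0,0],1],[[0,0,0],[-2.4,0,0],1],[[0,0,0],[-3.6,0,0],1],[[0,0,0],[-4.8,0,0],1],[[0,0,0],[-5,0,0],1]]'
```

```text
time: 11.4
tool_pos: [0.5529, -0.0143, 0.0865]
ee_rot: [3.142, -0.0, 1.647]
wrist_force: [-0.3, 2.0, 1.5]
width: 0.0193
```

```bash
python3 -m jog '[[[0,0,0],[-1.2,0,0],1],[[0,0,0],[-2.4,0,0],1],[[0,0,0],[-3.6,0,0],1],[[0,0,0],[-4.8,0,0],1],[[0,0,0],[-5,0,0],1]]'
```

```text
time: 11.9
tool_pos: [0.5533, -0.0192, 0.0865]
ee_rot: [3.142, -0.0, 1.647]
wrist_force: [0.0, 2.2, 1.6]
width: 0.0191
```

```bash
python3 -m jog '[[[0,0,0],[-1.2,0,0],1],[[0,0,0],[-2.4,0,0],1],[[0,0,0],[-3.6,0,0],1],[[0,0,0],[-4.8,0,0],1],[[0,0,0],[-5,0,0],1]]'
```

```text
time: 12.4
tool_pos: [0.5536, -0.0242, 0.0865]
ee_rot: [3.142, -0.0, 1.647]
wrist_force: [-0.1, 2.6, 1.9]
width: 0.0197
```

```bash
python3 -m jog '[[[0,0,0],[-1.2,0,0],1],[[0,0,0],[-2.4,0,0],1],[[0,0,0],[-3.6,0,0],1],[[0,0,0],[-4.8,0,0],1],[[0,0,0],[-5,0,0],1]]'
```

```text
time: 12.9
tool_pos: [0.554, -0.0292, 0.0865]
ee_rot: [3.142, -0.0, 1.647]
wrist_force: [-0.5, 2.5, 1.2]
width: 0.0193
```

```bash
python3 -m jog '[[[0,0,0],[-1.2,0,0],1],[[0,0,0],[-2.4,0,0],1],[[0,0,0],[-3.6,0,0],1],[[0,0,0],[-4.8,0,0],1],[[0,0,0],[-5,0,0],1]]'
```

```text
time: 13.4
tool_pos: [0.5544, -0.0342, 0.0865]
ee_rot: [3.142, 0.0, 1.647]
wrist_force: [-0.8, 2.6, 1.9]
width: 0.0193
```

```bash
python3 -m jog '[[[0,0,0],[-1.2,0,0],1],[[0,0,0],[-2.4,0,0],1],[[0,0,0],[-3.6,0,0],1],[[0,0,0],[-4.8,0,0],1],[[0,0,0],[-5,0,0],1]]'
```

```text
time: 13.9
tool_pos: [0.5548, -0.0393, 0.0865]
ee_rot: [3.142, 0.0, 1.647]
wrist_force: [-0.3, 1.3, 1.2]
width: 0.0195
```

```bash
python3 -m jog '[[[0,0,0],[-1.2,0,0],1],[[0,0,0],[-2.4,0,0],1],[[0,0,0],[-3.6,0,0],1],[[0,0,0],[-4.8,0,0],1],[[0,0,0],[-5,0,0],1]]'
```

```text
time: 14.4
tool_pos: [0.5545, -0.0431, 0.0857]
ee_rot: [-3.14, -0.002, 1.647]
wrist_force: [-0.8, 2.7, -3.0]
width: 0.0197
```

The strip's push vanished (fz from about +2 to -3) and y lags by about 1 mm, so the pin is in the groove. I back off slightly and lower a little to confirm.

```bash
python3 -m jog '[[[0,0,0],[0.6,0,0],1],[[0,0,0],[0.6,0,1.5],1],[[0,0,0],[0.6,0,3],1],[[0,0,0],[0.6,0,4],1],[[0,0,0],[0.6,0,4],1]]'
```

```text
time: 14.9
tool_pos: [0.5553, -0.043, 0.0828]
ee_rot: [3.141, -0.001, 1.648]
wrist_force: [-1.9, 4.0, 0.5]
width: 0.0198
```

```bash
python3 -m jog '[[[0,0,0],[0.5,-0.3,0],1],[[0,0,0],[1,-0.5,0],1],[[0,0,0],[1,-0.5,0],1],[[0,0,0],[1,-0.5,0],1],[[0,0,0],[1,-0.5,0],1]]'
```

```text
time: 15.4
tool_pos: [0.555, -0.0428, 0.0826]
ee_rot: [3.141, 0.001, 1.647]
wrist_force: [0.2, 2.6, -0.7]
width: 0.0194
```

```bash
python3 -m jog '[[[0,0,0],[0.6,0,0],1],[[0,0,0],[0.6,0,1.5],1],[[0,0,0],[0.6,0,3],1],[[0,0,0],[0.6,0,4],1],[[0,0,0],[0.6,0,4],1]]'
```

```text
time: 15.9
tool_pos: [0.5541, -0.0421, 0.0779]
ee_rot: [-3.14, 0.0, 1.647]
wrist_force: [0.6, 0.5, -1.1]
width: 0.0197
```

The tip is now below the strip's hard stop and almost force-free, so it is through the groove. I go on to home.

```bash
python3 -m jog '[[[0,0,0],[0,0,1.5],1],[[0,0,0],[0,0,3],1],[[0,0,0],[0,0,4.5],1],[[0,0,0],[0,0,6],1],[[0,0,0],[0,0,6],1]]';python3 -m jog '[[[0,0,0],[0,0,1],1],[[0,0,0],[0,0,2],1],[[0,0,0],[0,0,2],1],[[0,0,0],[0,0,2],1],[[0,0,0],[0,0,2],1]]'
```

```text
time: 16.4
tool_pos: [0.5543, -0.0418, 0.0721]
ee_rot: [-3.141, -0.0, 1.647]
wrist_force: [-0.5, 0.3, -2.1]
width: 0.0196
time: 16.9
tool_pos: [0.5545, -0.0418, 0.0705]
ee_rot: [3.141, -0.0, 1.647]
wrist_force: [-0.1, 0.1, -2.0]
width: 0.0194
```

Next I lower in 1 mm steps until the collar bears on the cover.

```bash
python3 -m jog '[[[0,0,0],[0,0,0.5],1],[[0,0,0],[0,0,1],1],[[0,0,0],[0,0,1],1],[[0,0,0],[0,0,1],1],[[0,0,0],[0,0,1],1]]'
```

```text
time: 17.4
tool_pos: [0.5546, -0.0418, 0.0697]
ee_rot: [3.141, -0.0, 1.647]
wrist_force: [-0.8, 0.2, 0.1]
width: 0.0195
```

```bash
python3 -m jog '[[[0,0,0],[0,0,0.5],1],[[0,0,0],[0,0,0.5],1],[[0,0,0],[0,0,0.5],1],[[0,0,0],[0,0,0.5],1],[[0,0,0],[0,0,0.5],1]]'
```

```text
time: 17.9
tool_pos: [0.5546, -0.0418, 0.0696]
ee_rot: [3.141, 0.0, 1.647]
wrist_force: [-2.2, -0.1, 4.9]
width: 0.0192
```

The collar is bearing on the cover (about 7 N). I release, then go straight up.

```bash
for i in 1; do python3 -m jog '[[[0,0,0],[0,0,0],0.5],[[0,0,0],[0,0,0],0],[[0,0,0],[0,0,0],-0.5],[[0,0,0],[0,0,0],-1],[[0,0,0],[0,0,0],-1]]'; done; python3 -m jog '[[[0,0,0],[0,0,0],-1],[[0,0,0],[0,0,0],-1],[[0,0,0],[0,0,0],-1],[[0,0,0],[0,0,0],-1],[[0,0,0],[0,0,0],-1]]'; python3 -m jog '[[[0,0,0],[0,0,-20],-1],[[0,0,0],[0,0,-50],-1],[[0,0,0],[0,0,-85],-1],[[0,0,0],[0,0,-115],-1],[[0,0,0],[0,0,-130],-1]]'; python3 -m jog '[[[0,0,0],[0,0,0],-1],[[0,0,0],[0,0,0],-1],[[0,0,0],[0,0,0],-1],[[0,0,0],[0,0,0],-1],[[0,0,0],[0,0,0],-1]]'
python3 - <<'E'
from h import *
a,_,Pa,o=snap('scene');b,_,_,_=snap('side');w,d,P,_=snap('wrist')
W=cloud(d,P);m=(d>0)&(W[...,2]>.06)&(W[...,2]<.16)&(np.hypot(W[...,0]-.5546,W[...,1]+.0418)<.03)
q=W[m];print('pin',m.sum(),q.min(0).round(4),q.max(0).round(4))
f=lambda i,u,v:cv2.resize(i[v:v+100,u:u+100],(380,380),interpolation=cv2.INTER_CUBIC)
save(np.hstack([f(a,265,130),f(b,280,135)]),'end.png')
E
```

```text
time: 18.4
tool_pos: [0.5545, -0.0418, 0.0687]
ee_rot: [-3.141, -0.0, 1.647]
wrist_force: [0.3, 0.1, 0.1]
width: 0.0522
time: 18.9
tool_pos: [0.5545, -0.0418, 0.069]
ee_rot: [3.141, -0.0, 1.647]
wrist_force: [-0.8, -0.1, -0.2]
width: 0.0919
time: 19.4
tool_pos: [0.5557, -0.0421, 0.2026]
ee_rot: [3.136, 0.001, 1.647]
wrist_force: [-0.2, -0.0, 0.2]
width: 0.0941
time: 19.9
tool_pos: [0.5539, -0.0417, 0.1975]
ee_rot: [-3.139, -0.001, 1.647]
wrist_force: [0.4, 0.3, 0.2]
width: 0.0941
pin 705 [ 0.5438 -0.0538  0.0604] [ 0.5638 -0.0337  0.1121]
```

View pics/end.png

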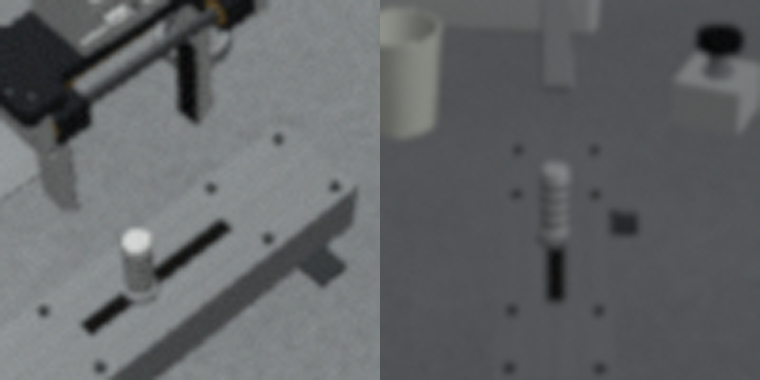

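Both end crops show the pin standing upright with its collar on the cover: (138,265) in the scene crop and (555,200) in the side crop. The gripper is clear of it.

```bash
python3 -c "
from bench import close_job
print(close_job())"
```

```text
the job is handed in; nothing more can be done
None
```

The pin is home in the hidden groove with its collar on the cover. I released it and handed the job in at about 20 s of the 58 s allowed; no verdict is reported.

**What I did:** I took the pin from its stand and put it through the lips about 54 mm to the +y side of the slot's middle. It bore on the strip with about 4 N. I slid it upright in 5 mm steps until the strip's push vanished, about 17 mm to the -y side of the middle, then lowered it until the collar bore on the cover with about 7 N. After that I opened the gripper and went straight up.

**Last checks:**
- **Pin height:** the wrist camera put the pin's top at 112 mm, against 110 mm expected. That camera also read 2 mm high while the pin was in its stand.
- **Pin position:** the tool height at contact put the tip at about 20 mm, which is home. The pictures show the pin upright.
- **Robot:** the gripper is open and clear, and the wrist force is near zero.
- **Other objects:** I saw no sign that anything else moved, but I did not measure their positions again.

**Disagreement:** before insertion, the wrist and scene cameras differed by about 2.5 mm across the slot. I settled this by comparing tip and slot directly up close. A side force of about 3 N appeared as the pin first bore on the strip; a 0.7 mm shift brought it down.

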